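# Pack case jars heaviest lowest

### The arm

A 6-joint arm with a two-finger parallel gripper is mounted at the origin on the work surface; the furniture and walls round the work are solid. World frame = base frame: x ahead of the robot, y to its left, z up, the work surface at z = 0. Lengths are in m, angles in rad, forces in N, time in s.
With the tool pointing down it reaches from about 0.325 to 1 m from the base axis. Payload 5.1 kg.
Tool frame: the origin (TCP) lies on the mounting face of the last link; the fingertips stand 173 mm ahead of it and the grasp point (between the pads) lies 155 mm ahead of it; y points along the fingers, z is the direction in which the jaws open and shut, and the axes are right-handed (so a half turn about y gives the same grasp; the last joint's range is limited). The gripper opens to 85 mm and grips with 20 to 120 N. Pads are 22 mm wide; open, the fingers measure 114 mm over their backs; the gripper's body (76 mm by 85 mm) begins 54 mm behind the grasp point. The pads swing forward as they close: fully open they stand 13 mm farther back than shut.
Start: joints at [-0.083, 0.124, 1.65, -0, 1.367, -0.083], TCP at [0.65, -0, 0.405] pointing down, gripper open.
Joint ranges: [-2.61, 2.61], [-1.02, 2.33], [0.03, 2.71], [-1.35, 4.49], [0.32, 2.68], [-2.91, 2.91]. Speed limits (rad/s): [2.57, 2.57, 3.14, 3.14, 3.14, 3.14].

### API

Orientations are given as a rotation vector (axis times angle).
In Python, from station import * gives the robot as it stands. The module is installed in compiled form; this text tells all that it offers.
- The arm moves only by the tool play_rows, never from a script. Its argument "steps" is a list of rows, each a list of 4 numbers: the shift along the tool's x, y, z in mm, then the turn about the tool's y in rad. A call has 1 to 12 rows; each row is the pose to reach, as a shift and turn from the pose commanded when the call began, along the tool's axes at that moment; what a row does not reach only later rows make up. A row lasts 1/8 s, in which the tool goes at most 62.5 mm and 10.7 degrees, less where a joint would pass 70% of its speed; a pose out of reach is approached as far as the arm can. A call with a gripper value outside its range is refused whole. "fingers" is the opening, from 0 (shut) to 1 (fully open), set as the call begins (left out, the last holds). The fingers move at their own pace and stop on an object; "force" is the grip in N (left out, the last holds). Time passes only in rows, so rows that repeat a pose let the fingers close. It gives the time, the measured TCP pose, the force and the opening at its end, in the units of the state.
- read_state(): the state, without advancing time (a new reading comes with each control period).
- get_image(name): name is "scene" or "side" or "wrist"; returns (picture, depth): 384x512x3 uint8, red, green, blue; 384x512 float32, m along the optical axis (not along the pixel's ray), 0 where there is no reading.
- camera_model(name): a dict with "fx", "fy", "cx", "cy" (pixels), "k1" (the pictures are not rectified: a ray, as slopes to the right and down, at radius r is drawn at 1 + k1 r^2 times it, then the intrinsics apply), "R" (3x3) and "t" (3): a world point X has camera coordinates R X + t. Camera axes: x right, y down, z forward; pixel columns grow to the right and rows downward; lengths in m; the calibration is good to about 2 mm. A picture is of the moment at which its call begins: read the wrist's pose just before it. camera_model takes no time and is no camera call; for the wrist camera it gives the pose at the moment of the call.
- job_done(): hands the job in, once; it reports no verdict.
The state is a dict: "time_s": time; "joint_pos": joint angles; "dq": joint speeds; "joint_torque": joint torques, N m; "eef_pos": TCP position; "ee_rot": TCP orientation; "ft_force": force on the tool from outside, world axes, zero at the start; "moment": the same for the moment, N m; "gripper_width": finger opening in m.
Only numpy, scipy, OpenCV 4.12 (cv2) and the standard library are available. Lean on these libraries where they do the work, as an engineer would, in place of code of your own. Each camera call takes 0.05 s, during which the arm holds its last target.

### The job

The three identical blue-lidded jars hold a metal, a plaster and an acrylic piece, and only their weight tells them apart: feel which is which by lifting them, then pack all three upright in the grey slotted box as one stack, the heaviest at the bottom, the middle one on it and the lightest on top. Set the jars down gently instead of dropping them, never tip them over, and leave the other things on the bench where they are.

Things in the scene. Friction and masses are not known exactly. Their poses are not given: they have to be found in the camera images.
- jar_a_mid (a point): centre of one of three outwardly identical closed round jars, white with a blue lid, 60 mm diameter, 32 mm high, straight rigid sides, flat top and bottom; grip it from above anywhere round its side. Loose, upright on the bench. The point is 16 mm above its underside; z is its axis, up.
- jar_b_mid (a point): centre of one of three outwardly identical closed round jars, white with a blue lid, 60 mm diameter, 32 mm high, straight rigid sides, flat top and bottom; grip it from above anywhere round its side. Loose, upright on the bench. The point is 16 mm above its underside; z is its axis, up.
- jar_c_mid (a point): centre of one of three outwardly identical closed round jars, white with a blue lid, 60 mm diameter, 32 mm high, straight rigid sides, flat top and bottom; grip it from above anywhere round its side. Loose, upright on the bench. The point is 16 mm above its underside; z is its axis, up.
- jar_a: the same jar as jar_a_mid; origin under its centre. With its hidden loose content one jar weighs about 90 g (acrylic), one 270 g (plaster), one 500 g (metal), within 10 percent: 0.9, 2.7 and 4.9 N. Which is which changes every time and is only felt by lifting.
- jar_b: the same jar as jar_b_mid; origin under its centre. With its hidden loose content one jar weighs about 90 g (acrylic), one 270 g (plaster), one 500 g (metal), within 10 percent: 0.9, 2.7 and 4.9 N. Which is which changes every time and is only felt by lifting.
- jar_c: the same jar as jar_c_mid; origin under its centre. With its hidden loose content one jar weighs about 90 g (acrylic), one 270 g (plaster), one 500 g (metal), within 10 percent: 0.9, 2.7 and 4.9 N. Which is which changes every time and is only felt by lifting.
- box_floor (a point): centre of the inner floor of the grey stacking box, 4 mm above the bench; x and y square to its sides, z up. Stacked jars have their centres 16, 48 and 80 mm above it; the walls reach 64 mm above it, so the top jar stands proud.
- box: grey stacking box, fixed to the bench, 77 x 77 mm outside, 67 x 67 inside (3.5 mm spare round a jar), walls 5 mm thick, top 68 mm above the bench. Each of its four sides has a finger slot 46 mm wide in the middle, open above, down to a sill 8 mm above the bench, for fingers closing along the box's x or y. Origin under its centre.
- model_pair: bystander: pair of trimmed white plaster models, 52 x 60 x 43 mm, origin under its centre; leave alone.
- denture_pink: bystander: pink denture base with teeth, 44 x 52 x 23 mm, origin under its centre; leave alone.
- dropper: bystander: small white dropper bottle, 26 mm diameter, 58 mm high, origin under its centre; leave alone.
- bur_block: bystander: bur stand with red-headed burs, 26 x 52 x 44 mm, origin under its centre; leave alone.
Mind the look-alikes: they are no part of the job. What is shaped like the jar_c but green or turquoise is not meant.

How it is judged:
By the outcome, as a careful person would: the job done as asked, in the order asked, and still so for the second after the job is handed in, with the robot touching nothing.
It also fails if it takes over 72 s, if anything falls off the work surface, if the arm or the gripper's body presses on something with over 40 N, if the wrist force passes 120 N, or if a joint passes its speed limit or range.

## Working session

There is one attempt and no reset: what is moved stays moved. The work goes in short steps, Python scripts to look and compute and a tool call to move; the robot and the scene stay as the last step left them, time stands still between calls to the robot, and variables do not carry over. Pictures are saved under pics/ and viewed, and the job is handed in when it is done.

Besides the shell and the picture viewer there is one more tool, called after ">>>" as name(argument=value, ...) on one line, values as JSON. play_rows: Moves the arm, as the interface text tells. Its arguments: {"type":"object","properties":{"steps":{"type":"array","items":{"type":"array","items":{"type":"number"}}},"fingers":{"type":"number"},"force":{"type":"number"}},"required":["steps"]}

```bash
mkdir -p pics; cat > h.py <<'E'
from station import *
import numpy as np, cv2
from scipy.spatial.transform import Rotation as Ro
def save(n,im): cv2.imwrite('pics/'+n,cv2.cvtColor(im,cv2.COLOR_RGB2BGR))
def slopes(m,uv):
    uv=np.atleast_2d(uv).astype(float)
    d=np.stack([(uv[:,0]-m['cx'])/m['fx'],(uv[:,1]-m['cy'])/m['fy']],1); s=d.copy()
    for _ in range(30): s=d/(1+m['k1']*(s**2).sum(1,keepdims=True))
    return s
def plane(m,uv,z):
    s=slopes(m,uv); R=np.array(m['R']);t=np.array(m['t'])
    d=np.c_[s,np.ones(len(s))]@R; c=-R.T@t
    k=(z-c[2])/d[:,2]; return c+d*k[:,None]
def cloud(m,D):
    v,u=np.nonzero(D>0); s=slopes(m,np.c_[u,v]); z=D[v,u]
    P=np.c_[s*z[:,None],z]; return (P-np.array(m['t']))@np.array(m['R']),u,v
E
python3 - <<'E'
from h import *
s=read_state();print(s)
for n in('scene','side','wrist'):
    m=camera_model(n);p,d=get_image(n);save(n+'0.png',p);np.savez('%s0.npz'%n,p=p,d=d,m=np.array(m,dtype=object))
    R=np.array(m['R']);print(n,m['fx'],m['k1'],-R.T@np.array(m['t']),R.round(2).tolist())
E
```

```text
{'time_s': 0.0, 'joint_pos': array([-8.25902758e-02,  1.24521476e-01,  1.65166651e+00,  3.01762576e-06,
        1.36752651e+00, -8.25918165e-02]), 'dq': array([ 0.00139046, -0.00042232, -0.00264411, -0.00068193,  0.00041836,
        0.00137466]), 'joint_torque': array([ 3.96925461e-04, -4.23608243e+01, -3.65454090e+01,  2.94756808e-05,
        6.89593100e-03,  2.82237529e-06]), 'eef_pos': array([ 6.49751878e-01, -1.90480803e-06,  4.03446479e-01]), 'ee_rot': array([-1.21062574,  1.21083988, -1.20806739]), 'ft_force': array([-0.5673923 ,  0.58165341, -1.2003503 ]), 'moment': array([ 0.01550448,  0.01622803, -0.00229759]), 'gripper_width': 0.08545722673191598}
scene 424.8546267766903 -0.009497937294283157 [-0.23306838 -0.28762693  0.67729624] [[0.26, -0.97, -0.02], [-0.59, -0.14, -0.79], [0.76, 0.21, -0.61]]
side 467.54146611972766 -0.1932283696038753 [ 0.1716367  -1.00697126  0.8923907 ] [[0.93, -0.36, -0.01], [-0.23, -0.6, -0.77], [0.27, 0.72, -0.64]]
wrist 276.4336583673106 0.016396346067192088 [0.64970106 0.07149804 0.37271685] [[1.0, 0.0, -0.0], [0.0, -0.96, 0.28], [-0.0, -0.28, -0.96]]
```

View pics/scene0.png

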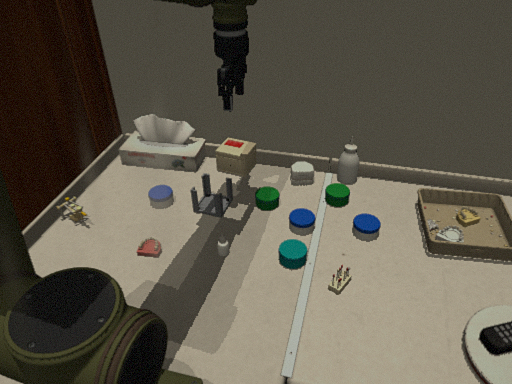

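View pics/side0.png

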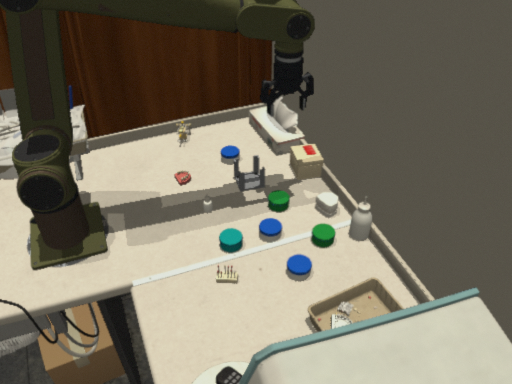

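View pics/wrist0.png

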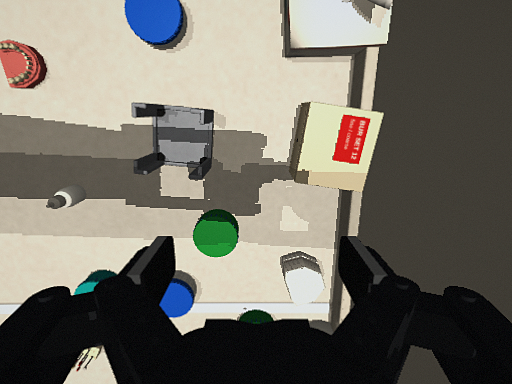

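Blue-lidded candidates in the scene view are (161,195), (302,220) and (366,226). The look-alikes are green at (267,198) and (337,194), and turquoise at (293,254). The box is at (213,197), and in the wrist view at about (183,135). Next I'll measure these.

```bash
python3 - <<'E'
from h import *
for n in('scene','side','wrist'):
    f=np.load(n+'0.npz',allow_pickle=True);p=f['p'];d=f['d'];m=f['m'].item()
    hsv=cv2.cvtColor(p,cv2.COLOR_RGB2HSV)
    mk=cv2.inRange(hsv,(108,110,60),(128,255,255))
    k,lab,st,c=cv2.connectedComponentsWithStats(mk)
    P,u,v=cloud(m,d)
    for i in range(1,k):
        if st[i,4]<120: continue
        ct=max(cv2.findContours((lab==i).astype('uint8'),0,1)[0],key=len)[:,0]
        sel=(lab[v,u]==i); q=P[sel]; q=q[q[:,2]>np.median(q[:,2])-.004]
        W=plane(m,ct,.032)[:,:2]
        (cx,cy),r=cv2.minEnclosingCircle(W.astype('f4'))
        print(n,c[i].round(),st[i,4],'depth',np.median(q,0).round(4),'bb',((q.max(0)+q.min(0))/2).round(4),'circ',round(cx,4),round(cy,4),round(r,4))
    sel=(P[:,2]>.045)&(P[:,2]<.085)&(P[:,0]>.5)&(P[:,0]<.85)&(abs(P[:,1]-.16)<.12)
    Q=P[sel]; print(n,'boxpts',len(Q),Q.min(0).round(3) if len(Q) else '',Q.max(0).round(3) if len(Q) else '')
    im=cv2.resize(p,None,fx=1,fy=1)
f=np.load('wrist0.npz',allow_pickle=True);save('boxcrop.png',cv2.resize(f['p'][80:200,110:240],None,fx=5,fy=4.6,interpolation=cv2.INTER_CUBIC))
f=np.load('scene0.npz',allow_pickle=True);save('scenecrop.png',cv2.resize(f['p'][160:280,130:390],None,fx=3,fy=3,interpolation=cv2.INTER_CUBIC))
E
```

```text
scene [302. 217.] 259 depth [ 0.521  -0.1947  0.0314] bb [ 0.5212 -0.1949  0.0314] circ 0.5178 -0.1952 0.0333
scene [367. 222.] 286 depth [ 0.5371 -0.3412  0.0315] bb [ 0.5394 -0.3412  0.0316] circ 0.5367 -0.3405 0.0308
scene boxpts 2049 [0.513 0.04  0.045] [0.79  0.28  0.085]
side [230. 151.] 177 depth [0.5356 0.1679 0.0319] bb [0.5369 0.1695 0.0322] circ 0.5362 0.1667 0.0339
side [270. 227.] 310 depth [ 0.5244 -0.1963  0.0323] bb [ 0.5261 -0.1941  0.033 ] circ 0.5235 -0.1964 0.0327
side [299. 264.] 387 depth [ 0.5393 -0.3437  0.0328] bb [ 0.5401 -0.3421  0.033 ] circ 0.5393 -0.3443 0.032
side boxpts 1275 [0.516 0.04  0.045] [0.788 0.28  0.085]
wrist [154.  19.] 2065 depth [0.538 0.167 0.032] bb [0.5374 0.1638 0.0313] circ 0.5383 0.1724 0.0309
wrist [176. 300.] 884 depth [ 0.5338 -0.1919  0.0314] bb [ 0.5644 -0.1013  0.1668] circ 0.526 -0.1879 0.0335
wrist boxpts 9888 [0.516 0.04  0.045] [0.786 0.178 0.085]
```

View pics/boxcrop.png

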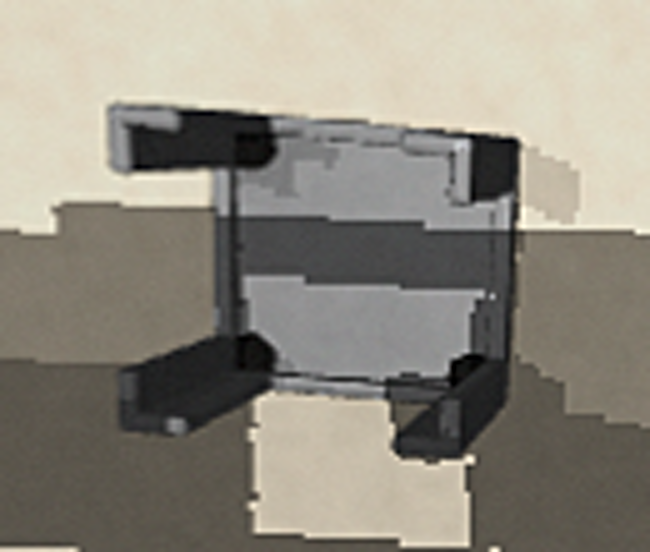

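View pics/scenecrop.png

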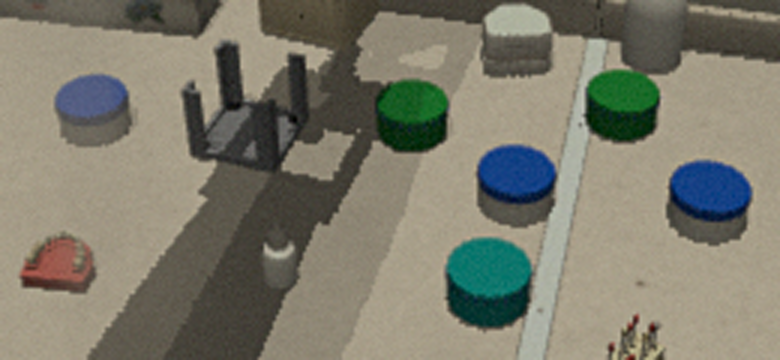

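The crops confirm three white jars with blue lids, with green and turquoise ones rejected. The box is turned a few degrees. Next: the box pose and the tool axes.

```bash
python3 - <<'E'
from h import *
print(Ro.from_rotvec(read_state()['ee_rot']).as_matrix().round(3))
for n in('scene','side','wrist'):
    f=np.load(n+'0.npz',allow_pickle=True);d=f['d'];m=f['m'].item()
    P,u,v=cloud(m,d)
    b=(P[:,0]>.54)&(P[:,0]<.69)&(P[:,1]>.02)&(P[:,1]<.15)
    Q=P[b&(P[:,2]>.02)&(P[:,2]<.08)]
    T=Q[Q[:,2]>.062]
    print(n,len(Q),len(T),np.percentile(Q[:,2],99))
    for X,l in((Q,'all'),(T,'top')):
        if len(X)>10:
            (c,s,a)=cv2.minAreaRect(X[:,:2].astype('f4'));print(l,np.round(c,4),np.round(s,4),round(a,2))
    # z histogram of tall things near start
E
```

```text
[[ 0.    -0.002  1.   ]
 [-1.     0.     0.   ]
 [-0.    -1.    -0.002]]
scene 202 24 0.06755056363070008
all [0.6156 0.1022] [0.1487 0.095 ] 0.06
top [0.5854 0.0659] [0.0119 0.0169] 36.51
side 132 18 0.06950186370944576
all [0.621 0.129] [0.1331 0.1059] 26.55
top [0.587  0.0645] [0.0125 0.0201] 20.79
wrist 502 123 0.0690008462175197
all [0.615  0.1038] [0.1499 0.0924] 0.0
top [0.5889 0.068 ] [0.0119 0.0193] 39.13
```

```bash
python3 - <<'E'
from h import *
f=np.load('wrist0.npz',allow_pickle=True);m=f['m'].item()
print(plane(m,[[134,106],[211,110],[140,170],[195,172]],.068),plane(m,[[155,110],[212,115],[155,160],[210,160]],.004))
for n in('scene','side','wrist'):
    f=np.load(n+'0.npz',allow_pickle=True);d=f['d'];m=f['m'].item()
    P,u,v=cloud(m,d)
    b=(P[:,0]>.46)&(P[:,0]<.63)&(P[:,1]>-.02)&(P[:,1]<.13)
    Q=P[b&(P[:,2]>.02)&(P[:,2]<.072)]
    T=Q[Q[:,2]>.062]
    for X,l in((Q,'all'),(T,'top')):
        if len(X)>10:
            (c,s,a)=cv2.minAreaRect(X[:,:2].astype('f4'));print(n,l,len(X),np.round(c,4),np.round(s,4),round(a,2),X.min(0).round(3),X.max(0).round(3))
E
```

```text
[[0.52048757 0.07584977 0.068     ]
 [0.60110108 0.07204711 0.068     ]
 [0.51860668 0.00736015 0.068     ]
 [0.58000165 0.00514027 0.068     ]] [[0.51943422 0.07199044 0.004     ]
 [0.59188852 0.06600919 0.004     ]
 [0.51274393 0.00760386 0.004     ]
 [0.58654417 0.00769942 0.004     ]]
scene all 472 [0.5488 0.0368] [0.0801 0.0813] 84.35 [ 0.505 -0.006  0.02 ] [0.592 0.079 0.069]
scene top 98 [0.5485 0.0365] [0.0781 0.0802] 85.7 [ 0.507 -0.005  0.062] [0.591 0.078 0.069]
side all 312 [0.5513 0.036 ] [0.0862 0.0786] 82.69 [ 0.51  -0.011  0.02 ] [0.594 0.079 0.072]
side top 64 [0.5526 0.0368] [0.0818 0.0777] 84.88 [ 0.511 -0.006  0.062] [0.594 0.079 0.072]
wrist all 1172 [0.5519 0.038 ] [0.0769 0.0778] 84.67 [ 0.511 -0.004  0.02 ] [0.594 0.08  0.07 ]
wrist top 521 [0.5518 0.038 ] [0.0769 0.0777] 84.64 [ 0.511 -0.003  0.062] [0.594 0.08  0.07 ]
```

```bash
python3 - <<'E'
from h import *
for n in('scene','side'):
    f=np.load(n+'0.npz',allow_pickle=True);d=f['d'];m=f['m'].item()
    P,u,v=cloud(m,d)
    b=(P[:,0]>.3)&(P[:,0]<.75)&(P[:,1]>-.48)&(P[:,1]<.3)&(P[:,2]>.012)&(P[:,2]<.3)
    g=np.zeros((160,100),'uint8');Q=P[b]
    g[((Q[:,1]+.48)/.005).astype(int),((Q[:,0]-.3)/.005).astype(int)]=1
    g=cv2.dilate(g,np.ones((3,3)))
    k,lab,st,c=cv2.connectedComponentsWithStats(g)
    L=lab[((Q[:,1]+.48)/.005).astype(int),((Q[:,0]-.3)/.005).astype(int)]
    for i in range(1,k):
        q=Q[L==i]
        if len(q)>25: print(n,len(q),q.min(0).round(3),q.max(0).round(3))
E
```

```text
scene 361 [ 0.495 -0.48   0.012] [ 0.689 -0.455  0.046]
scene 527 [ 0.507 -0.372  0.012] [ 0.573 -0.311  0.035]
scene 274 [ 0.337 -0.32   0.012] [ 0.395 -0.278  0.044]
scene 638 [ 0.716 -0.308  0.012] [ 0.75  -0.253  0.132]
scene 414 [ 0.612 -0.294  0.012] [ 0.678 -0.233  0.035]
scene 611 [ 0.383 -0.222  0.012] [ 0.446 -0.162  0.035]
scene 494 [ 0.491 -0.224  0.012] [ 0.555 -0.164  0.035]
scene 416 [ 0.682 -0.195  0.012] [ 0.743 -0.133  0.046]
scene 407 [ 0.559 -0.125  0.012] [ 0.622 -0.064  0.034]
scene 168 [ 0.384 -0.054  0.012] [ 0.404 -0.029  0.057]
scene 373 [ 0.567 -0.016  0.013] [0.616 0.012 0.3  ]
scene 1107 [ 0.68  -0.018  0.012] [0.75 0.08 0.3 ]
scene 158 [ 0.505 -0.     0.012] [0.525 0.017 0.068]
scene 146 [0.574 0.055 0.012] [0.592 0.074 0.069]
scene 124 [0.512 0.062 0.012] [0.53  0.079 0.069]
scene 202 [0.343 0.097 0.012] [0.384 0.143 0.023]
scene 2033 [0.671 0.131 0.012] [0.75  0.3   0.124]
scene 406 [0.504 0.141 0.012] [0.565 0.201 0.034]
side 804 [ 0.498 -0.48   0.012] [ 0.688 -0.455  0.051]
side 463 [ 0.51  -0.371  0.012] [ 0.571 -0.312  0.037]
side 211 [ 0.341 -0.321  0.012] [ 0.395 -0.281  0.045]
side 473 [ 0.721 -0.309  0.012] [ 0.75  -0.264  0.131]
side 412 [ 0.615 -0.297  0.012] [ 0.677 -0.234  0.037]
side 423 [ 0.385 -0.227  0.012] [ 0.445 -0.162  0.036]
side 399 [ 0.496 -0.226  0.012] [ 0.556 -0.164  0.038]
side 395 [ 0.683 -0.197  0.012] [ 0.74  -0.132  0.047]
side 340 [ 0.562 -0.127  0.012] [ 0.622 -0.065  0.037]
side 105 [ 0.386 -0.054  0.013] [ 0.411 -0.032  0.057]
side 253 [ 0.571 -0.018  0.013] [0.616 0.015 0.3  ]
side 813 [ 0.685 -0.021  0.012] [0.75 0.08 0.3 ]
side 96 [ 0.51  -0.002  0.012] [0.525 0.015 0.072]
side 98 [0.577 0.055 0.013] [0.594 0.076 0.07 ]
side 82 [0.516 0.061 0.012] [0.533 0.079 0.07 ]
side 126 [0.344 0.095 0.012] [0.389 0.146 0.025]
side 1099 [0.672 0.128 0.012] [0.75  0.3   0.123]
side 246 [0.507 0.137 0.012] [0.567 0.2   0.036]
```

>>> play_rows(steps=[[-50,30,-30,0.0934],[-100,60,-60,0.0934],[-140,90,-95,0.0934],[-168,105,-112,0.0934],[-168,105,-112,0.0934],[-168,105,-112,0.0934]], fingers=1, force=60)

```text
time_s: 0.9
eef_pos: [0.5384, 0.1679, 0.3002]
ee_rot: [-1.163, 1.277, -1.278]
ft_force: [0.2, 0.4, 0.1]
gripper_width: 0.0853
```

```bash
cat >> h.py <<'E'
def lid(n='wrist',tag=None,z=.032):
    s=read_state(); m=camera_model(n); p,d=get_image(n)
    if tag: save(tag+'.png',p)
    hsv=cv2.cvtColor(p,cv2.COLOR_RGB2HSV)
    mk=cv2.inRange(hsv,(106,110,50),(128,255,255))
    k,lab,st,c=cv2.connectedComponentsWithStats(mk)
    P,u,v=cloud(m,d); R=Ro.from_rotvec(s['ee_rot']).as_matrix(); o=[]
    for i in range(1,k):
        if st[i,4]<500: continue
        ct=max(cv2.findContours((lab==i).astype('uint8'),0,1)[0],key=len)[:,0]
        q=P[lab[v,u]==i]; zz=np.median(q[:,2]) if len(q) else np.nan
        W=plane(m,ct,zz if z is None else z)[:,:2]
        (cx,cy),r=cv2.minEnclosingCircle(W.astype('f4'))
        A=np.c_[2*W,np.ones(len(W))];sol=np.linalg.lstsq(A,(W**2).sum(1),rcond=None)[0]
        rel=R.T@(np.r_[cx,cy,.03]-s['eef_pos'])*1000
        print(c[i].round(),st[i,4],'z',zz.round(4),'enc',round(cx,4),round(cy,4),round(r,4),'lsq',sol[:2].round(4),'depthmed',np.median(q,0).round(4),'rel tool mm',rel.round(1))
    return s,m,p,d
E
python3 - <<'E'
from h import *
lid(tag='w1')
E
```

```text
[254. 186.] 3487 z 0.0318 enc 0.5372 0.1749 0.0309 lsq [0.5372 0.1744] depthmed [0.5373 0.1753 0.0318] rel tool mm [ -7.  270.2  -2.1]
```

View pics/w1.png

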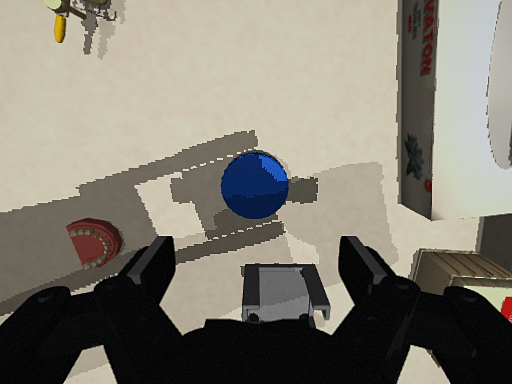

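The jar shows at (254,186). It reads y=.175, against .170 from the scene camera, so the wrist camera has a few mm of bias. I'll view the box from the same relative pose so that this cancels. Now descend and grip at TCP z≈.176.

>>> play_rows(steps=[[-2,45,-1.5,0],[-5,90,-1.5,0],[-5,115,-1.5,0],[-5,124,-1.5,0],[-5,124,-1.5,0],[-5,124,-1.5,0],[-5,124,-1.5,0]])

```text
time_s: 1.82
eef_pos: [0.5377, 0.1732, 0.1773]
ee_rot: [-1.161, 1.276, -1.278]
ft_force: [-0.0, -0.3, -1.1]
gripper_width: 0.0852
```

>>> play_rows(steps=[[0,0,0,0],[0,0,0,0],[0,0,0,0],[0,0,0,0],[0,0,0,0],[0,0,0,0]], fingers=0.55, force=60)

```text
time_s: 2.58
eef_pos: [0.5375, 0.1733, 0.177]
ee_rot: [-1.163, 1.277, -1.278]
ft_force: [-2.3, -0.9, 4.6]
gripper_width: 0.0586
```

>>> play_rows(steps=[[0,-10,0,0],[0,-30,0,0],[0,-60,0,0],[0,-60,0,0],[0,-60,0,0],[0,-60,0,0]])

```text
time_s: 3.32
eef_pos: [0.5363, 0.1729, 0.2342]
ee_rot: [-1.166, 1.279, -1.277]
ft_force: [-0.8, -0.4, -3.5]
gripper_width: 0.0592
```

```bash
cat >> h.py <<'E'
def weigh(n=10):
    F=[];T=[];M=[]
    for _ in range(n):
        get_image('wrist'); s=read_state(); F.append(s['ft_force']);T.append(s['joint_torque']);M.append(s['moment'])
    F=np.array(F);print('F',F.mean(0).round(2),'sd',F.std(0).round(2),'tau',np.mean(T,0).round(3)[1:5],'M',np.mean(M,0).round(3),s['eef_pos'].round(4),s['gripper_width'],s['time_s'])
E
python3 - <<'E'
from h import *
lid(tag='w2',z=None)
weigh(10)
E
```

```text
[256. 262.] 11848 z 0.089 enc 0.5358 0.1752 0.0316 lsq [0.5359 0.175 ] depthmed [0.5361 0.1768 0.089 ] rel tool mm [-2.300e+00  2.042e+02 -1.000e-01]
F [ 0.21  0.16 -2.44] sd [0.47 0.54 0.37] tau [-3.8066e+01 -3.3075e+01 -2.0000e-03  9.0000e-03] M [0.013 0.002 0.004] [0.537  0.1731 0.2357] 0.05872677460892207 3.875
```

View pics/w2.png

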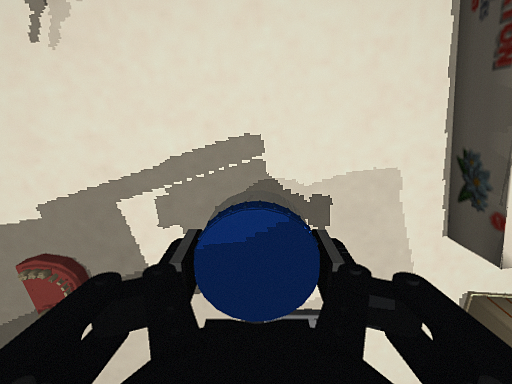

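The jar is between the pads at (256,262), and the force is −2.44 ± 0.15 N. That makes the left jar plaster, the middle weight. I'll put it back and go to the second jar.

>>> play_rows(steps=[[0,30,0,0],[0,50,0,0],[0,57,0,0],[0,60,0,0],[0,60,0,0],[0,60,0,0]])

```text
time_s: 4.62
eef_pos: [0.5373, 0.1732, 0.177]
ee_rot: [-1.164, 1.278, -1.278]
ft_force: [-4.4, -0.9, 6.7]
gripper_width: 0.0588
```

>>> play_rows(steps=[[0,0,0,0],[0,0,0,0],[0,0,0,0],[0,-30,0,0],[0,-90,0,0],[50,-124,3,0],[110,-124,7,0]], fingers=1)

```text
time_s: 5.5
eef_pos: [0.535, 0.0625, 0.3044]
ee_rot: [-1.158, 1.269, -1.28]
ft_force: [0.3, -0.4, 0.2]
gripper_width: 0.0856
```

>>> play_rows(steps=[[60,0,3,0],[120,0,7,0],[180,0,10,0],[240,0,14,0],[259,0,14,0],[259,0,14,0],[259,0,14,0]])

```text
time_s: 6.38
eef_pos: [0.5235, -0.195, 0.2994]
ee_rot: [-1.164, 1.277, -1.276]
ft_force: [0.1, -0.3, 1.0]
gripper_width: 0.0853
```

```bash
python3 - <<'E'
from h import *
lid(tag='w3')
weigh(4)
E
```

```text
[259. 189.] 3442 z 0.0318 enc 0.5261 -0.1912 0.0306 lsq [ 0.5259 -0.1915] depthmed [ 0.5259 -0.1906  0.0318] rel tool mm [ -3.8 269.4   2.3]
[286. 311.] 1054 z 0.0314 enc 0.5418 -0.3318 0.0308 lsq [ 0.5418 -0.3275] depthmed [ 0.5421 -0.3216  0.0314] rel tool mm [134.7 269.3  30.9]
F [-0.36  0.05  0.23] sd [0.58 0.23 0.57] tau [-3.4560e+01 -3.3995e+01 -5.0000e-03  0.0000e+00] M [-0.002 -0.012  0.012] [ 0.5236 -0.1951  0.2997] 0.08563089923949832 6.625
```

View pics/w3.png

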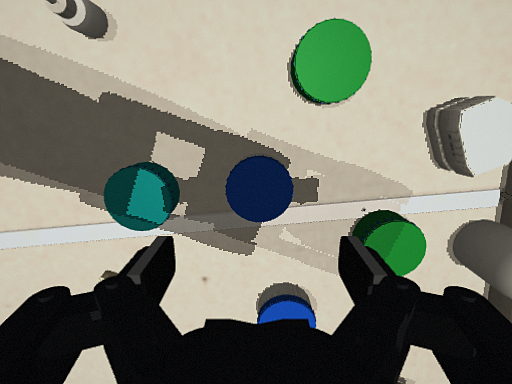

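Blue jar 2 is at (259,189), between turquoise (142,196) and green (388,243), with room for the fingers.

>>> play_rows(steps=[[-1.5,45,2.3,0],[-1.5,90,2.3,0],[-1.5,115,2.3,0],[-1.5,124,2.3,0],[-1.5,124,2.3,0],[-1.5,124,2.3,0]])

```text
time_s: 7.38
eef_pos: [0.5267, -0.1952, 0.1774]
ee_rot: [-1.163, 1.275, -1.28]
ft_force: [0.2, 0.3, 0.3]
gripper_width: 0.0856
```

>>> play_rows(steps=[[0,0,0,0],[0,0,0,0],[0,0,0,0],[0,0,0,0],[0,0,0,0]], fingers=0.55)

```text
time_s: 8.0
eef_pos: [0.5267, -0.1954, 0.1775]
ee_rot: [-1.162, 1.275, -1.28]
ft_force: [-0.1, 0.3, 6.0]
gripper_width: 0.0581
```

>>> play_rows(steps=[[0,-10,0,0],[0,-30,0,0],[0,-60,0,0],[0,-60,0,0],[0,-60,0,0],[0,-60,0,0]])

```text
time_s: 8.75
eef_pos: [0.5252, -0.1947, 0.2343]
ee_rot: [-1.165, 1.28, -1.276]
ft_force: [-0.6, -0.4, -1.1]
gripper_width: 0.058
```

```bash
python3 - <<'E'
from h import *
lid(tag='w4',z=None)
weigh(8)
E
```

```text
[256. 256.] 12033 z 0.0885 enc 0.5251 -0.1895 0.0314 lsq [ 0.5253 -0.1896] depthmed [ 0.5254 -0.1877  0.0885] rel tool mm [-5.000e+00  2.043e+02 -1.000e-01]
F [ 0.36 -0.14 -0.56] sd [0.34 0.49 0.69] tau [-3.6803e+01 -3.2198e+01  1.0000e-03  7.0000e-03] M [ 0.004 -0.004 -0.007] [ 0.5259 -0.195   0.2356] 0.058303889309374884 9.2
```

The second jar reads −0.56 N, so it is the acrylic. Put it back; the third should be the metal one.

>>> play_rows(steps=[[0,30,0,0],[0,50,0,0],[0,57,0,0],[0,60,0,0],[0,60,0,0],[0,60,0,0]])

```text
time_s: 9.95
eef_pos: [0.5261, -0.195, 0.1775]
ee_rot: [-1.164, 1.279, -1.276]
ft_force: [-7.3, 3.4, 10.1]
gripper_width: 0.0588
```

>>> play_rows(steps=[[0,0,0,0],[0,0,0,0],[0,0,0,0],[0,-30,0,0],[0,-90,0,0],[45,-124,8,0],[100,-124,18,0],[145,-124,26,0],[145,-124,26,0],[145,-124,26,0],[145,-124,26,0]], fingers=1)

```text
time_s: 11.32
eef_pos: [0.5383, -0.3406, 0.2993]
ee_rot: [-1.164, 1.278, -1.276]
ft_force: [-0.4, 0.2, 0.9]
gripper_width: 0.0856
```

```bash
python3 - <<'E'
from h import *
lid(tag='w5')
E
```

```text
[223.  22.] 3375 z 0.032 enc 0.5264 -0.1938 0.0303 lsq [ 0.5259 -0.2013] depthmed [ 0.5255 -0.2026  0.032 ] rel tool mm [-144.9  269.4  -25.1]
[260. 191.] 3439 z 0.0319 enc 0.541 -0.3384 0.0308 lsq [ 0.5412 -0.3387] depthmed [ 0.5413 -0.3377  0.0319] rel tool mm [ -2.3 269.3   2.7]
```

View pics/w5.png

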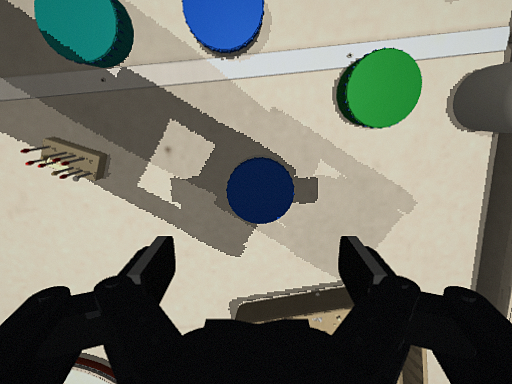

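Blue jar 3 is at (260,191), with the bur block (70,160) and tray well clear.

>>> play_rows(steps=[[0,45,2.7,0],[0,90,2.7,0],[0,115,2.7,0],[0,124,2.7,0],[0,124,2.7,0],[0,124,2.7,0]])

```text
time_s: 12.12
eef_pos: [0.5417, -0.3423, 0.1776]
ee_rot: [-1.163, 1.275, -1.28]
ft_force: [-0.4, -0.4, -0.1]
gripper_width: 0.0856
```

>>> play_rows(steps=[[0,0,0,0],[0,0,0,0],[0,0,0,0],[0,0,0,0],[0,0,0,0]], fingers=0.55, force=80)

```text
time_s: 12.75
eef_pos: [0.5415, -0.3426, 0.1777]
ee_rot: [-1.164, 1.276, -1.279]
ft_force: [-1.1, 0.8, 6.4]
gripper_width: 0.0581
```

>>> play_rows(steps=[[0,-10,0,0],[0,-30,0,0],[0,-70,0,0],[0,-125,0,0],[0,-125,0,0],[0,-125,0,0],[0,-125,0,0]])

```text
time_s: 13.62
eef_pos: [0.5401, -0.3414, 0.298]
ee_rot: [-1.164, 1.282, -1.274]
ft_force: [0.8, -0.8, -5.5]
gripper_width: 0.058
```

```bash
python3 - <<'E'
from h import *
lid(tag='w6',z=None)
weigh(6)
E
```

```text
[222.  22.] 3373 z 0.0319 enc 0.5266 -0.194 0.0305 lsq [ 0.526  -0.2014] depthmed [ 0.5256 -0.2029  0.0319] rel tool mm [-144.8  268.5  -26.2]
[256. 256.] 11916 z 0.1519 enc 0.54 -0.336 0.0316 lsq [ 0.5399 -0.3362] depthmed [ 0.5401 -0.3343  0.1519] rel tool mm [ -4.7 268.    0.5]
F [ 0.44 -0.58 -4.88] sd [0.2  0.51 0.31] tau [-4.5956e+01 -3.6802e+01  8.0000e-03  3.3000e-02] M [-0.012 -0.016 -0.01 ] [ 0.5409 -0.342   0.3002] 0.05790557937595159 13.975
```

View pics/w6.png

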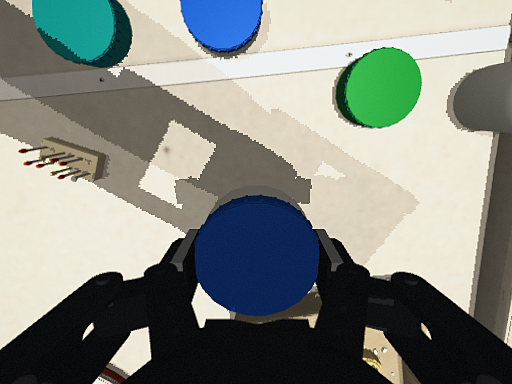

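The third jar reads −4.9 N, so it is the metal one and goes in first. I'll move it to just short of the box and measure the box again with the jar in hand.

>>> play_rows(steps=[[-40,0,-2,0],[-90,0,-5,0],[-145,0,-8,0],[-200,0,-11,0],[-245,0,-14,0],[-275,0,-15,0],[-287,0,-16,0],[-287,0,-16,0],[-287,0,-16,0],[-287,0,-16,0]])

```text
time_s: 15.22
eef_pos: [0.5518, -0.0558, 0.3007]
ee_rot: [-1.163, 1.279, -1.279]
ft_force: [-0.7, 0.2, -4.1]
gripper_width: 0.0579
```

```bash
cat >> h.py <<'E'
def boxat(tag=None,cams=('wrist','scene','side')):
    s=read_state(); R=Ro.from_rotvec(s['ee_rot']).as_matrix(); print('tcp',s['eef_pos'].round(4),'yaw',np.degrees(np.arctan2(R[1,2],R[0,2])).round(2))
    for n in cams:
        m=camera_model(n);p,d=get_image(n)
        if tag: save(tag+n+'.png',p)
        P,u,v=cloud(m,d)
        b=(P[:,0]>.48)&(P[:,0]<.62)&(P[:,1]>-.03)&(P[:,1]<.11)
        T=P[b&(P[:,2]>.055)&(P[:,2]<.074)]
        (c,ss,a)=cv2.minAreaRect(T[:,:2].astype('f4'))
        rel=R.T@(np.r_[c,.06]-s['eef_pos'])*1000
        print(n,'box',len(T),np.round(c,4),np.round(ss,4),round(a,2),'rel',rel.round(1))
E
python3 - <<'E'
from h import *
boxat('b1')
lid(z=None)
E
```

```text
tcp [ 0.5518 -0.0558  0.3007] yaw -5.43
wrist box 1639 [0.5517 0.0379] [0.0764 0.0773] 84.67 rel [-93.3 240.7  -9. ]
scene box 159 [0.5492 0.0363] [0.0791 0.0799] 84.58 rel [-91.5 240.7 -11.4]
side box 60 [0.531 0.024] [0.0561 0.101 ] 30.5 rel [-77.5 240.7 -28.3]
[256. 258.] 12396 z 0.1546 enc 0.5491 -0.0532 0.0349 lsq [ 0.5514 -0.0524] depthmed [ 0.5515 -0.0495  0.1546] rel tool mm [ -2.  270.7  -2.9]
```

View pics/b1wrist.png

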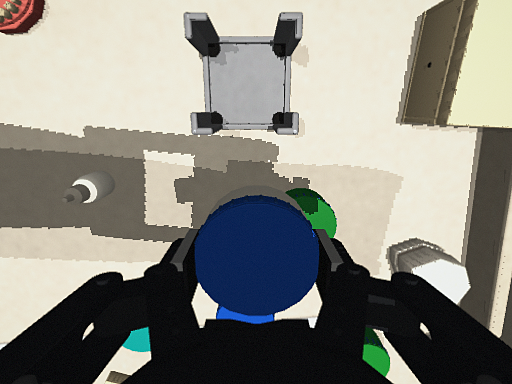

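View pics/b1scene.png

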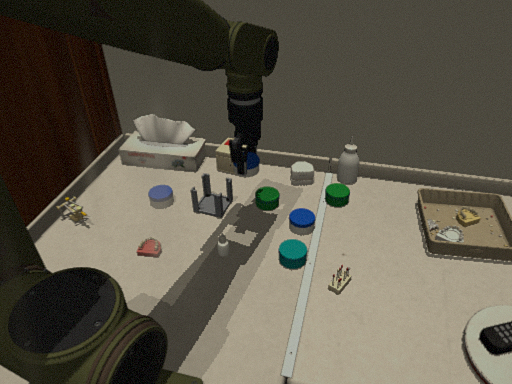

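```bash
cat >> h.py <<'E'
def inhand(tag=None):
    s=read_state(); m=camera_model('wrist'); p,d=get_image('wrist')
    R=Ro.from_rotvec(s['ee_rot']).as_matrix()
    P,u,v=cloud(m,d); L=(P-s['eef_pos'])@R*1000
    h=cv2.cvtColor(p,cv2.COLOR_RGB2HSV)[v,u]
    k=(abs(L[:,0])<60)&(abs(L[:,2])<45)&(L[:,1]<190)&(h[:,0]>104)&(h[:,0]<128)&(h[:,1]>100)
    q=L[k]; t=np.median(q[:,1]); q=q[abs(q[:,1]-t)<1.5]
    (c,r)=cv2.minEnclosingCircle(q[:,[0,2]].astype('f4'))
    A=np.c_[q[:,[0,2]],np.ones(len(q))];sl=np.linalg.lstsq(A,q[:,1],rcond=None)[0]
    print('inhand x,z',np.round(c,2),'r',round(r,2),'top y',round(t,2),'tilt deg',np.degrees(sl[:2]).round(2),'bb',q.min(0).round(1),q.max(0).round(1))
E
python3 - <<'E'
from h import *
inhand()
E
```

```text
inhand x,z [-7.76 -0.33] r 41.82 top y 145.99 tilt deg [0.2  0.04] bb [-33.5 144.5 -42.2] [ 26.7 147.5  41.5]
```

In-hand jar centre is tool x=−3.4, z≈0, and the box is at rel (−93.3, −9.0). I'll hover above the box with shift (−90, −9).

>>> play_rows(steps=[[-40,0,-4,0],[-80,10,-8,0],[-90,30,-9,0],[-90,45,-9,0],[-90,45,-9,0],[-90,45,-9,0]])

```text
time_s: 16.23
eef_pos: [0.5515, 0.0348, 0.256]
ee_rot: [-1.163, 1.278, -1.279]
ft_force: [-0.1, 0.0, -4.3]
gripper_width: 0.058
```

```bash
python3 - <<'E'
from h import *
boxat('b2')
a=cv2.imread('pics/b2scene.png')[130:240,160:290];b=cv2.imread('pics/b2side.png')[100:210,190:320]
cv2.imwrite('pics/b2c.png',np.hstack([cv2.resize(x,None,fx=3,fy=4,interpolation=2) for x in(a,b)]))
E
```

```text
tcp [0.5515 0.0348 0.256 ] yaw -5.42
wrist box 1020 [0.5548 0.069 ] [0.0154 0.0768] 84.59 rel [-34.4 196.   -0. ]
scene box 121 [0.5499 0.0361] [0.0787 0.0798] 84.39 rel [ -1.2 196.   -1.8]
side box 72 [0.5515 0.0327] [0.0779 0.0766] 84.17 rel [2.00e+00 1.96e+02 1.00e-01]
```

View pics/b2c.png

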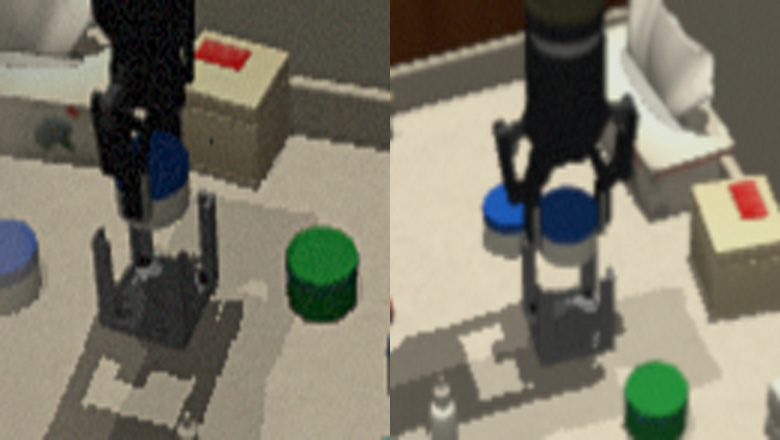

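View pics/b2wrist.png

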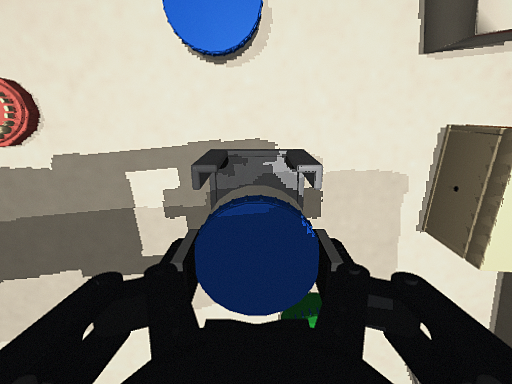

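The wrist view agrees: box centre is at rel x −3.6 and z 0, and the jar is at −3.4. Lowering.

>>> play_rows(steps=[[0,8,0,0],[0,16,0,0],[0,26,0,0],[0,38,0,0],[0,50,0,0],[0,60,0,0],[0,65,0,0],[0,65,0,0]])

```text
time_s: 17.38
eef_pos: [0.5511, 0.0357, 0.1902]
ee_rot: [-1.164, 1.278, -1.277]
ft_force: [0.0, -0.3, -3.8]
gripper_width: 0.0576
```

```bash
python3 - <<'E'
from h import *
inhand(); weigh(4)
E
```

```text
inhand x,z [-7.73  0.11] r 42.07 top y 145.97 tilt deg [ 0.14 -0.  ] bb [-33.3 144.5 -42. ] [ 26.5 147.5  42.2]
F [-0.33 -0.04 -4.27] sd [0.64 0.45 0.35] tau [-3.9068e+01 -3.2071e+01  9.0000e-03  1.8000e-02] M [-0.009 -0.016 -0.018] [0.5515 0.0356 0.1913] 0.05792973467849209 17.625
```

No contact, and the jar is 9 mm above the floor. Lower the remainder slowly.

>>> play_rows(steps=[[0,3,0,0],[0,6,0,0],[0,8,0,0],[0,9,0,0],[0,9.5,0,0],[0,9.5,0,0]])

```text
time_s: 18.38
eef_pos: [0.5511, 0.0357, 0.1818]
ee_rot: [-1.164, 1.278, -1.277]
ft_force: [-5.4, -0.1, 3.0]
gripper_width: 0.0577
```

```bash
python3 - <<'E'
from h import *
weigh(3)
E
```

```text
F [-5.15  0.21  3.38] sd [0.3  0.6  0.43] tau [-3.6362e+01 -3.1448e+01  1.1000e-02 -1.2430e+00] M [ 0.004  0.694 -0.034] [0.5511 0.0357 0.1818] 0.05757544741909754 18.525
```

It has landed. Release, rise, and go to the plaster jar.

>>> play_rows(steps=[[0,0,0,0],[0,0,0,0],[0,0,0,0],[0,-20,0,0],[0,-70,0,0],[0,-118,0,0],[-50,-118,-10,0],[-100,-118,-20,0],[-136,-118,-27,0],[-136,-118,-27,0],[-136,-118,-27,0]], fingers=1)

```text
time_s: 19.9
eef_pos: [0.5371, 0.1734, 0.3002]
ee_rot: [-1.163, 1.277, -1.278]
ft_force: [0.5, 0.5, -0.3]
gripper_width: 0.0857
```

```bash
python3 - <<'E'
from h import *
lid(tag='w7'); print(read_state()['eef_pos'])
p,d=get_image('scene');save('s7.png',cv2.resize(p[150:240,150:290],None,fx=5,fy=5,interpolation=2))
E
```

```text
[257. 191.] 3414 z 0.0318 enc 0.5373 0.1748 0.0309 lsq [0.5375 0.1745] depthmed [0.5376 0.1755 0.0318] rel tool mm [ -1.4 270.2  -0.3]
[284. 309.] 1270 z 0.0356 enc 0.5523 0.041 0.0321 lsq [0.5534 0.0441] depthmed [0.5532 0.052  0.0356] rel tool mm [130.5 270.2  27.1]
[0.53717262 0.17299499 0.29995241]
```

View pics/w7.png

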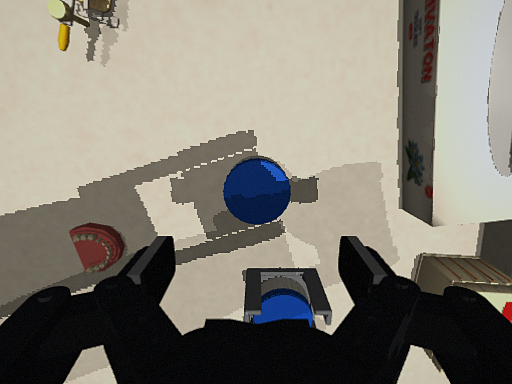

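View pics/s7.png

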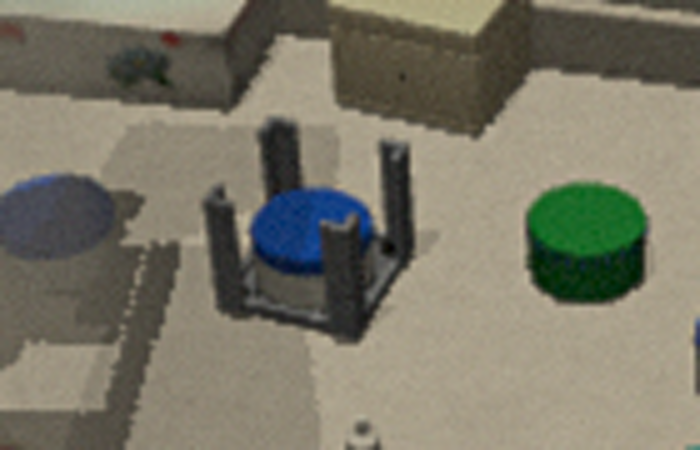

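The metal jar sits upright in the box (lid z .036). The plaster jar is at (257,191), centred under the tool. Grip it.

>>> play_rows(steps=[[0,45,0,0],[0,90,0,0],[0,115,0,0],[0,124,0,0],[0,124,0,0],[0,124,0,0]])

```text
time_s: 20.75
eef_pos: [0.5379, 0.1735, 0.1769]
ee_rot: [-1.161, 1.276, -1.279]
ft_force: [-0.7, -0.0, 0.1]
gripper_width: 0.0854
```

>>> play_rows(steps=[[0,0,0,0],[0,0,0,0],[0,0,0,0],[0,0,0,0],[0,0,0,0]], fingers=0.55, force=60)

```text
time_s: 21.38
eef_pos: [0.5377, 0.1738, 0.1771]
ee_rot: [-1.162, 1.276, -1.278]
ft_force: [-1.0, -1.5, 6.6]
gripper_width: 0.0588
```

>>> play_rows(steps=[[0,-10,0,0],[0,-30,0,0],[0,-70,0,0],[0,-124,0,0],[45,-124,9,0],[45,-124,9,0],[45,-124,9,0],[45,-124,9,0]])

```text
time_s: 22.38
eef_pos: [0.5414, 0.1285, 0.2988]
ee_rot: [-1.165, 1.278, -1.277]
ft_force: [0.1, 0.7, -2.4]
gripper_width: 0.0589
```

```bash
python3 - <<'E'
from h import *
inhand(); weigh(4);boxat(cams=('wrist',))
E
```

```text
inhand x,z [-7.82 -1.65] r 40.8 top y 145.24 tilt deg [0.02 0.05] bb [-30.3 143.7 -42.4] [ 29.9 146.7  39.1]
F [ 0.09 -0.25 -2.45] sd [0.16 0.14 0.34] tau [-3.5922e+01 -3.5397e+01 -1.1000e-02  2.0000e-03] M [-0.013 -0.022  0.017] [0.5417 0.1283 0.2989] 0.058920451457738714 22.625
tcp [0.5417 0.1283 0.2989] yaw -5.32
wrist box 34 [0.5487 0.0115] [0.0091 0.0734] 85.06 rel [115.6 238.9  18. ]
```

>>> play_rows(steps=[[40,0,8,0],[80,10,16,0],[88,30,18,0],[88,43,18,0],[88,43,18,0],[88,43,18,0]])

```text
time_s: 23.42
eef_pos: [0.5516, 0.0395, 0.2564]
ee_rot: [-1.164, 1.277, -1.277]
ft_force: [-0.3, 0.9, -2.4]
gripper_width: 0.0589
```

```bash
python3 - <<'E'
from h import *
inhand();boxat('b3',cams=('wrist',))
E
```

```text
inhand x,z [-8.13 -0.43] r 42.13 top y 145.29 tilt deg [0.02 0.05] bb [-30.5 143.8 -42.6] [ 29.9 146.8  41.7]
tcp [0.5518 0.0394 0.2568] yaw -5.28
wrist box 1004 [0.5548 0.0689] [0.0155 0.0771] 84.58 rel [-29.5 196.8   0.2]
```

View pics/b3wrist.png

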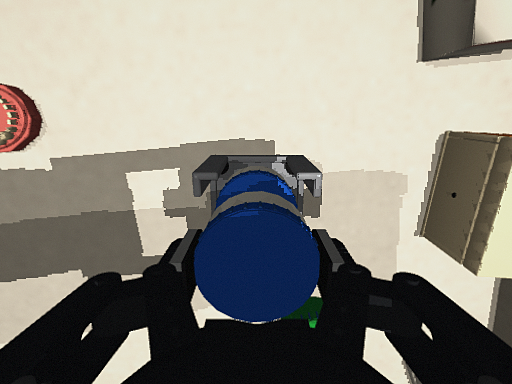

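Box centre comes out at rel x +1.25 and the jar at −0.3, so shift +1.5 and lower.

>>> play_rows(steps=[[1.5,6,0,0],[1.5,14,0,0],[1.5,24,0,0],[1.5,32,0,0],[1.5,36,0,0],[1.5,36,0,0]])

```text
time_s: 24.28
eef_pos: [0.5512, 0.0371, 0.2197]
ee_rot: [-1.164, 1.278, -1.277]
ft_force: [0.2, 0.0, -1.6]
gripper_width: 0.0588
```

>>> play_rows(steps=[[0,2,0,0],[0,4,0,0],[0,6,0,0],[0,7,0,0],[0,7,0,0]])

```text
time_s: 24.9
eef_pos: [0.5514, 0.0372, 0.2133]
ee_rot: [-1.163, 1.278, -1.278]
ft_force: [-0.7, -0.0, -2.5]
gripper_width: 0.0587
```

```bash
python3 - <<'E'
from h import *
weigh(4);inhand()
E
```

```text
F [-0.28 -0.47 -2.66] sd [0.5  0.84 0.22] tau [-3.7487e+01 -3.2177e+01 -7.0000e-03 -3.0000e-03] M [0.037 0.01  0.004] [0.5513 0.0372 0.2132] 0.05878135260189567 25.1
inhand x,z [-7.78 -1.53] r 40.67 top y 145.35 tilt deg [-0.01  0.07] bb [-30.2 143.8 -42.2] [ 29.7 146.8  39.1]
```

>>> play_rows(steps=[[0,0.5,0,0],[0,1,0,0],[0,1,0,0],[0,1,0,0]])

```text
time_s: 25.65
eef_pos: [0.5515, 0.0372, 0.2131]
ee_rot: [-1.164, 1.278, -1.278]
ft_force: [-4.1, 0.1, 5.3]
gripper_width: 0.059
```

Landed (+5 N). Release, rise and go to the acrylic jar.

>>> play_rows(steps=[[0,0,0,0],[0,0,0,0],[0,0,0,0],[0,-20,0,0],[0,-60,0,0],[40,-87,0,0],[100,-87,-1,0],[160,-87,-2,0],[215,-87,-4,0],[230,-87,-4,0],[230,-87,-4,0],[230,-87,-4,0]], fingers=1)

```text
time_s: 27.15
eef_pos: [0.5261, -0.1903, 0.2995]
ee_rot: [-1.164, 1.277, -1.276]
ft_force: [0.2, -0.3, -0.9]
gripper_width: 0.0855
```

```bash
python3 - <<'E'
from h import *
print(read_state()['eef_pos']);lid(tag='w8')
p,d=get_image('scene');save('s8.png',cv2.resize(p[150:240,150:290],None,fx=5,fy=5,interpolation=2))
E
```

```text
[ 0.52614781 -0.19030562  0.2994751 ]
[257. 194.] 3385 z 0.0318 enc 0.5263 -0.1909 0.0306 lsq [ 0.5264 -0.1914] depthmed [ 0.5264 -0.1905  0.0318] rel tool mm [7.000e-01 2.695e+02 1.000e-01]
```

View pics/w8.png

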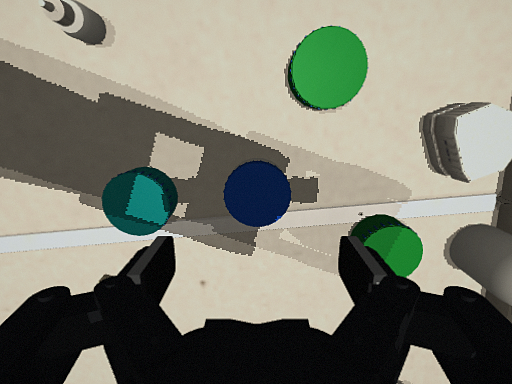

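View pics/s8.png

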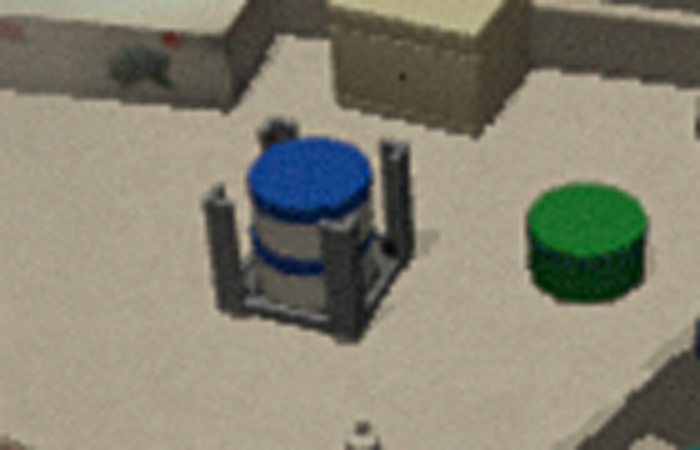

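Two jars are stacked squarely, and the acrylic jar is at (257,194) under the tool. Grip it.

>>> play_rows(steps=[[1,45,0,0],[1,90,0,0],[1,115,0,0],[1,124,0,0],[1,124,0,0],[1,124,0,0]])

```text
time_s: 28.0
eef_pos: [0.5267, -0.1925, 0.1769]
ee_rot: [-1.163, 1.275, -1.279]
ft_force: [0.4, -0.0, 0.5]
gripper_width: 0.0854
```

>>> play_rows(steps=[[0,0,0,0],[0,0,0,0],[0,0,0,0],[0,0,0,0],[0,0,0,0]], fingers=0.55)

```text
time_s: 28.62
eef_pos: [0.5266, -0.1929, 0.177]
ee_rot: [-1.162, 1.275, -1.28]
ft_force: [-0.9, 0.1, 7.0]
gripper_width: 0.0588
```

>>> play_rows(steps=[[0,-10,0,0],[0,-30,0,0],[0,-70,0,0],[0,-124,0,0],[-60,-124,1,0],[-120,-124,2,0],[-145,-124,3,0],[-145,-124,3,0],[-145,-124,3,0],[-145,-124,3,0]])

```text
time_s: 29.88
eef_pos: [0.5423, -0.0494, 0.2995]
ee_rot: [-1.163, 1.278, -1.279]
ft_force: [0.5, 0.7, -1.1]
gripper_width: 0.0585
```

```bash
cat >> h.py <<'E'
def stacktop():
    s,m,p,d=lid(tag='st%d'%int(read_state()['time_s']*100),z=.068)
E
python3 - <<'E'
from h import *
inhand(); weigh(4);boxat(cams=('wrist',)); stacktop()
E
```

```text
inhand x,z [-7.78 -0.03] r 42.04 top y 145.18 tilt deg [0.06 0.12] bb [-31.1 143.7 -42.1] [ 28.7 146.7  42. ]
F [ 0.08 -0.25 -1.17] sd [0.12 0.36 0.31] tau [-3.3693e+01 -3.4502e+01  1.0000e-03  1.0000e-03] M [-0.011  0.022  0.009] [ 0.5423 -0.049   0.2991] 0.05835334751991786 30.125
tcp [ 0.5423 -0.049   0.2991] yaw -5.41
wrist box 8189 [0.5521 0.0379] [0.0772 0.0771] 84.66 rel [-87.4 239.1   1.6]
[258.  86.] 6598 z 0.0679 enc 0.5513 0.0369 0.0309 lsq [0.5514 0.0368] depthmed [0.5516 0.0383 0.0679] rel tool mm [-86.1 269.1   1. ]
[256. 261.] 11944 z 0.1539 enc 0.5372 -0.0971 0.0549 lsq [ 0.5376 -0.0975] depthmed [ 0.5427 -0.0443  0.1539] rel tool mm [ 48.5 269.2  -0.5]
```

The in-hand jar is at x −1.2 and the stack top at (−86.1, 1.0), so shift (−85.5, +1.2).

>>> play_rows(steps=[[-40,0,0.5,0],[-75,5,1.2,0],[-85.5,20,1.2,0],[-85.5,36,1.2,0],[-85.5,46,1.2,0],[-85.5,46,1.2,0],[-85.5,46,1.2,0]])

```text
time_s: 31.1
eef_pos: [0.5517, 0.036, 0.2535]
ee_rot: [-1.163, 1.278, -1.279]
ft_force: [0.2, -0.2, -0.4]
gripper_width: 0.0586
```

>>> play_rows(steps=[[0,2,0,0],[0,4,0,0],[0,6,0,0],[0,7,0,0],[0,7,0,0]])

```text
time_s: 31.72
eef_pos: [0.5515, 0.0367, 0.2461]
ee_rot: [-1.164, 1.278, -1.277]
ft_force: [0.4, 0.1, -0.1]
gripper_width: 0.0584
```

```bash
python3 - <<'E'
from h import *
weigh(3);inhand()
for n in('scene','side'): p,d=get_image(n);save('h9%s.png'%n,p)
a=cv2.imread('pics/h9scene.png')[130:240,160:290];b=cv2.imread('pics/h9side.png')[100:210,190:320]
cv2.imwrite('pics/h9c.png',np.hstack([cv2.resize(x,None,fx=3,fy=4,interpolation=2) for x in(a,b)]))
E
```

```text
F [-0.06  0.23 -0.72] sd [0.21 0.15 0.25] tau [-3.5653e+01 -3.2585e+01 -0.0000e+00  2.0000e-03] M [ 0.02  -0.023 -0.012] [0.5515 0.0367 0.2463] 0.0586674445503229 31.875
inhand x,z [-7.56  0.26] r 42.42 top y 145.16 tilt deg [0.12 0.09] bb [-31.  143.7 -42.2] [ 28.5 146.7  42.7]
```

View pics/h9c.png

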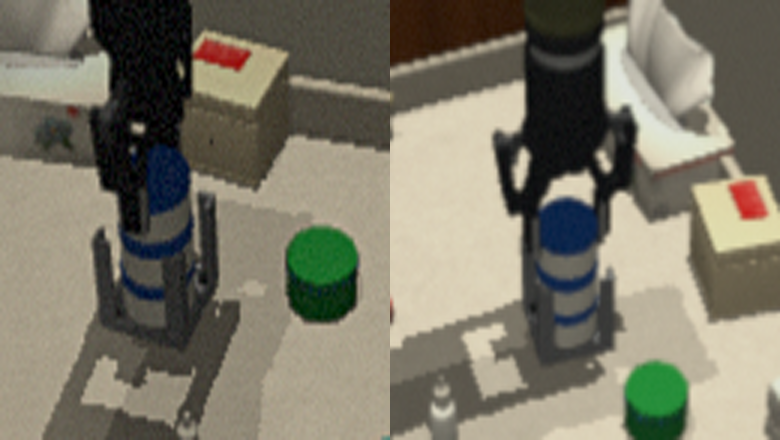

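Aligned, and about 1 mm above the stack. Final settle.

>>> play_rows(steps=[[0,0.6,0,0],[0,1.2,0,0],[0,1.6,0,0],[0,1.6,0,0],[0,1.6,0,0]])

```text
time_s: 32.65
eef_pos: [0.5516, 0.0366, 0.245]
ee_rot: [-1.164, 1.278, -1.278]
ft_force: [-2.1, -0.9, 2.8]
gripper_width: 0.0583
```

Contact (+2.8 N). Release and rise.

>>> play_rows(steps=[[0,0,0,0],[0,0,0,0],[0,0,0,0],[0,0,0,0],[0,-20,0,0],[0,-60,0,0],[0,-110,0,0],[60,-120,0,0],[110,-120,0,0],[110,-120,0,0],[110,-120,0,0]], fingers=1)

```text
time_s: 34.02
eef_pos: [0.5412, -0.0728, 0.3656]
ee_rot: [-1.162, 1.277, -1.278]
ft_force: [-0.5, -0.0, -0.2]
gripper_width: 0.0854
```

```bash
python3 - <<'E'
from h import *
s,m,p,d=lid(z=.1)
P,u,v=cloud(m,d);k=(abs(P[:,0]-.551)<.04)&(abs(P[:,1]-.037)<.04)&(P[:,2]>.09)
A=np.c_[P[k][:,:2],np.ones(k.sum())];print(np.median(P[k],0),np.degrees(np.linalg.lstsq(A,P[k][:,2],rcond=None)[0][:2]))
boxat('f')
E
```

```text
[256.  57.] 5311 z 0.0999 enc 0.5513 0.0361 0.0313 lsq [0.5514 0.0368] depthmed [0.5515 0.0383 0.0999] rel tool mm [-109.3  335.6   -0.6]
[0.55167833 0.03817581 0.09995076] [0.02034433 0.05084204]
tcp [ 0.5413 -0.0723  0.3652] yaw -5.32
wrist box 967 [0.5518 0.0382] [0.0762 0.077 ] 84.68 rel [-110.9  305.2    0. ]
scene box 277 [0.5492 0.0362] [0.0777 0.08  ] 84.27 rel [-108.7  305.2   -2.4]
side box 190 [0.5517 0.0355] [0.0802 0.0771] 84.7 rel [-1.082e+02  3.052e+02  2.000e-01]
```

View pics/fscene.png

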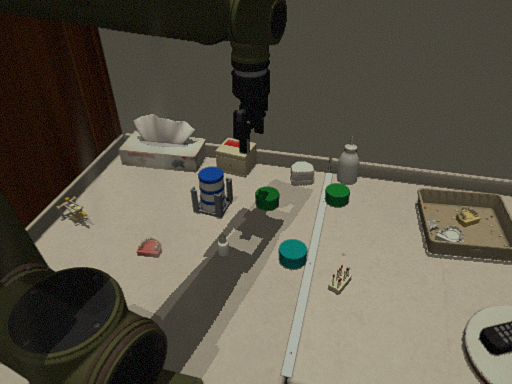

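View pics/fside.png

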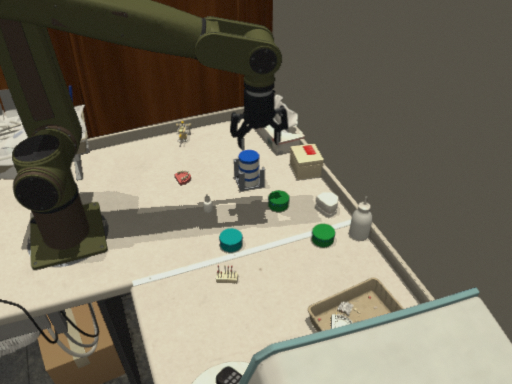

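The full stack stands in the box at scene (211,190) and side (248,170). Its lid is level at z = 0.100, the gripper is clear, and the bystanders haven't moved.

```bash
python3 -c "
from station import *
print(job_done())"
```

```text
the job is handed in; nothing more can be done
None
```

All three jars are stacked upright in the grey box, heaviest at the bottom, and the job was handed in at about 34 s of the 72 s allowed.

**Weights felt:** I lifted each jar once before packing.

| Jar (starting place) | Force felt | Content | Place in stack |
|---|---|---|---|
| Far right (y ≈ −0.34) | about 4.9 N | metal | bottom |
| Left (y ≈ 0.17) | about 2.5 N | plaster | middle |
| Middle (y ≈ −0.19) | about 0.6–1.2 N | acrylic | top |

**Last checks:** The top lid is level to within 0.1° at z = 0.100 m, as expected for three seated jars. It is centred in the box to within about 2 mm. The gripper is open and well clear, and in the final pictures the other items look unmoved.

**Disagreement:** The wrist camera placed the jars about 3–4 mm differently in y from the scene and side cameras. I aligned each jar to the box within the wrist camera's own view so the bias largely cancelled, and all three went in without touching the walls.

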